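# Press a brass plug home with the bench quick clamp

## Task

A brass plug is only started in the bore of the steel fitting that sits in the bench quick clamp. Squeeze the clamp's orange trigger against its black handle, again and again, until the jaw has pushed the plug fully home against the fitting; then press the red release tab so that the jaw springs all the way back, and let go. Never push the jaw or the plug by hand, and leave the other things on the bench where they are.

Things in the scene. Friction and masses are not known exactly. Their poses are not given: they have to be found in the camera images.
- clamp: bench quick clamp, fixed. Origin on the bench under the handle; x axis = the way the bar and jaw advance, z up. In its frame (mm): blue bed x -130 to 240, y -50 to 50, 12 thick; grey housing x -120 to 40, y -22 to 22, top at 88; square steel bar through it at z 51, sticking out 88 behind when the jaw is back; steel fitting fixed in the nest x 139 to 193, 96 high; blue anvil behind it
- handle (a point): middle of the fixed black handle that stands on the housing, at clamp x -17, y 0, z 141 mm; the handle is 14 mm thick (clamp x -24 to -10), 32 mm wide (y), and reaches 162 mm above the bench
- pinch (a point): where to squeeze: fixed point midway between the handle's back and the released trigger's front, clamp x 3, y 0, z 141 mm. Pads close along clamp x, one behind the handle (27 mm to -x), one before the trigger (27 mm to +x). Across both: 54 mm released, 36 mm fully squeezed; only the trigger moves, so the middle is then 9 mm further to -x. Free above, behind and in front, and down to the housing
- trigger_roll (a point): centre of the round roll at the trigger's top, which a finger pulls: 16 mm in diameter, 38 mm long across the clamp (along its y). Moves with the trigger
- trigger (a joint): trigger angle (rad): 0 released, 0.30 fully squeezed (roll moved 18 mm to the handle). About 7 N empty, up to 20 N while pushing the plug; a damped spring brings it back in 0.5 s. Each full squeeze (past 0.27) walks the jaw one ratchet click, 12 mm, and the ratchet holds it while the trigger returns; let it return fully between squeezes. Once the plug is home it stalls before full travel
- jaw_travel (a joint): travel of jaw and bar along clamp x (m): 0 fully back, its rest when released; starts somewhere from 0 to 0.027; at 0.059 the plug is home. Clicks lie 12 mm apart. A 3 to 5 N spring pulls it back, but the ratchet lets it return only while the release tab is held down; it then runs back in under 1 s
- jaw: orange jaw plate, 12 mm thick, 50 mm wide, from 22 to 74 mm above the bench, carried by the toothed bar; its pushing face is at clamp x 72 mm plus the jaw's travel. Its body origin is that of the clamp shifted by the jaw's travel. Not to be touched by the robot
- plug_depth (a joint): how far the plug has been pushed in (m): 0 = flange 24 mm short of the fitting's face, 0.024 = fully home, flange flat on the face. It starts at 0 to 0.010; it slides stiffly (5 N) and stays where it is left
- plug: brass flange of the plug, 42 mm in diameter and 8 mm thick, axis along the clamp's x, 47 mm above the bench; origin at the centre of its fitting-side face. The brass shank (29 mm in diameter) shows between it and the fitting until it is home. Not to be touched by the robot
- tab_top (a point): centre of the top face of the red release tab, a flat paddle 40 mm (clamp x) by 34 mm, at clamp x -95, y 0, 110 mm above the bench when up; moves with the tab
- tab (a joint): how far the release tab is pressed straight down (m): 0 up, 0.009 fully down, sprung up. Fully down takes about 8 N; the ratchet lets go from about 0.005 on. Hold it down for about a second while the jaw runs back; the trigger must be released
- elbow0: loose steel elbow fitting beside the clamp, 54 mm square and 80 mm high; origin under it. Leave it
- elbow1: a second such fitting. Leave it
- elbow2: a third such fitting. Leave it
- deburrer: loose deburring tool lying near the clamp, 150 mm long, 18 mm thick; origin under it. Leave it
- spare_plug: loose spare brass plug standing on its flange (42 mm wide, 38 mm high); origin under it. Leave it
- oil_can: loose green can, 64 mm wide, 120 mm high; origin under it. Leave it
- mallet: loose hammer lying on the bench, 200 mm long; origin under it. Leave it

How it is judged:
By the outcome, as a careful person would: the job done as asked, in the order asked, and still so for the second after the job is handed in, with the robot touching nothing.
It also fails if it takes over 54 s, if anything falls off the work surface, if the arm or the gripper's body presses on something with over 40 N, if the wrist force passes 120 N, or if a joint passes its speed limit or range.

## Robot

A 6-joint arm with a two-finger parallel gripper is mounted at the origin on the work surface. World frame = base frame: x ahead of the robot, y to its left, z up, the work surface at z = 0. Lengths are in m, angles in rad, forces in N, time in s.
With the tool pointing down it reaches from about 0.225 to 0.875 m from the base axis. Payload 3.4 kg.
Tool frame: the origin (TCP) lies at the very end of the fingers, on their centre line; the grasp point (between the pads) lies 19 mm behind it (manip.hold_point_z is the distance from the TCP to the grasp point, in m); z points along the fingers, y is the line along which they close (so a half turn about z gives the same grasp; the last joint's range is limited). The gripper opens to 85 mm and grips with 20 to 120 N. Pads are 22 mm wide; open, the fingers measure 114 mm over their backs; the gripper's body (76 mm by 85 mm) begins 54 mm behind the grasp point. The pads swing forward as they close: fully open they stand 13 mm farther back than shut.
Start: joints at [1.161, 0.276, 1.505, -0, 1.361, -0.121], TCP at [0.164, 0.551, 0.206] pointing down, gripper open.
Joint ranges: [-2.89, 2.89], [-0.75, 2.08], [0.22, 2.7], [-1.18, 4.32], [0.11, 2.71], [-2.7, 2.7]. Speed limits (rad/s): [2.57, 2.57, 3.14, 3.14, 3.14, 3.14].

## Interface

Orientations are given as a unit quaternion [w, x, y, z].
In Python, from rig import readout, viewer, order, manip gives the robot as it stands. The module is installed in compiled form; this text tells all that it offers.
- The arm moves only by the tool send_rows, never from a script. Its arguments are lists of equal length, an entry for each row: "xyz": the shift along the world's x, y, z in m, a list of three; "delta_rot": the turn, a rotation vector about the world's x, y, z in degrees, a list of three. In form: {"xyz": [[tx, ty, tz], ...], "delta_rot": [[wx, wy, wz], ...]}. A call has 1 to 12 rows; each row shifts and turns the commanded pose from where the row before left it; what a row does not reach is not made up. A row lasts 1/10 s, in which the tool goes at most 50 mm and 8.59 degrees, less where a joint would pass 70% of its speed; a pose out of reach is approached as far as the arm can. A call with a gripper value outside its range is refused whole. "gripper" is the finger opening in m, from 0 to 0.0854, set as the call begins (left out, the last holds). The fingers move at their own pace and stop on an object; "force" is the grip in N (left out, the last holds). Time passes only in rows, so rows that do not move let the fingers close. It gives the time, the measured TCP pose, the force, the opening and the grip force at its end, in the units of the state.
- readout.get_state(): the state, without advancing time (a new reading comes with each control period).
- viewer.get_image(name): name is "scene" or "top"; returns a dict with "color" (420x560x3 uint8, red, green, blue), "depth" (420x560 float32, m along the optical axis (not along the pixel's ray), 0 where there is no reading), "K" (3x3 intrinsics, pixels), "dist" ([k1, k2, p1, p2, k3] as OpenCV has them; the pictures are not rectified), "camera_from_world" (4x4, takes a point from world to camera coordinates). Camera axes: x right, y up, looking along -z (the intrinsics and any distortion apply to the point x, -y, -z); pixel columns grow to the right and rows downward; lengths in m; the calibration is good to about 2 mm. A picture is of the moment at which its call begins.
- order.sign_off(): hands the job in; it is judged then, once.
The state is a dict: "clock": time; "qpos": joint angles; "qd": joint speeds; "effort": joint torques, N m; "position": TCP position; "ee_rot": TCP orientation; "contact_force": force on the tool from outside, world axes, zero at the start; "moment": the same for the moment, N m; "width": finger opening in m; "gripper_force": force on a finger pad.
Only numpy, scipy, OpenCV 4.12 (cv2) and the standard library are available. Lean on these libraries where they do the work, as an engineer would, in place of code of your own. Each camera call takes 0.05 s, during which the arm holds its last target. There are 200 camera calls.

## Working session

There is one attempt and no reset: what is moved stays moved. The work goes in short steps, Python scripts to look and compute and a tool call to move; the robot and the scene stay as the last step left them, time stands still between calls to the robot, and variables do not carry over. Pictures are saved under pics/ and viewed, at most 10 in all, crops included, and the job is handed in when it is done.

Besides the shell and the picture viewer there is one more tool, called as name(argument=value, ...) on one line, values as JSON. send_rows: Moves the arm, as the interface text tells. Its arguments: {"type":"object","properties":{"xyz":{"type":"array"},"delta_rot":{"type":"array"},"gripper":{"type":"number"},"force":{"type":"number"}},"required":["xyz","delta_rot"]}

```bash
mkdir -p pics
cat > h.py <<'E'
import numpy as np, cv2
from rig import readout, viewer, order, manip
def grab(n,save=None):
    d=viewer.get_image(n)
    if save: cv2.imwrite('pics/'+save,d['color'][:,:,::-1])
    return d
def pts(d):
    "world xyz per pixel from depth"
    h,w=d['depth'].shape
    uv=np.stack(np.meshgrid(np.arange(w),np.arange(h)),-1).reshape(-1,1,2).astype(np.float64)
    n=cv2.undistortPoints(uv,np.array(d['K']),np.array(d['dist'])).reshape(-1,2)
    z=d['depth'].reshape(-1).astype(float)
    c=np.c_[n[:,0]*z,-n[:,1]*z,-z,np.ones(len(z))]
    return (c@np.linalg.inv(d['camera_from_world']).T)[:,:3].reshape(h,w,3)
def proj(d,P):
    P=np.atleast_2d(P).astype(float); c=np.c_[P,np.ones(len(P))]@np.array(d['camera_from_world']).T
    q=c[:,:3]*[1,-1,-1]
    return cv2.projectPoints(q.reshape(-1,1,3),np.zeros(3),np.zeros(3),np.array(d['K']),np.array(d['dist']))[0].reshape(-1,2)
E
python3 - <<'E'
from h import *
for n in('scene','top'):
    d=grab(n,n+'0.png'); print(n,np.round(np.linalg.inv(d['camera_from_world'])[:3],3).tolist())
s=readout.get_state(); print(s)
E
```

```text
scene [[-0.591, -0.529, 0.609, 1.218], [0.807, -0.397, 0.438, 0.436], [0.01, 0.75, 0.661, 0.785]]
top [[0.018, 0.98, -0.199, 0.378], [-1.0, 0.018, -0.002, -0.029], [0.002, 0.199, 0.98, 1.18]]
{'clock': 0.1, 'qpos': array([ 1.16100519e+00,  2.76500954e-01,  1.50600511e+00,  2.52543976e-05,
        1.36068466e+00, -1.20995372e-01]), 'qd': array([ 0.00081039, -0.00048387, -0.00421318,  0.00072012, -0.00037562,
       -0.00012374]), 'effort': array([ 2.06257835e-03, -4.17701554e+01, -2.46404082e+01, -1.23190157e-04,
        5.82029883e-03, -7.05692997e-06]), 'position': array([0.1635492 , 0.55072248, 0.20524437]), 'ee_rot': array([-2.21492283e-04,  1.43899174e-01,  9.89592032e-01, -7.67819071e-04]), 'contact_force': array([ 0.15043595, -0.03671946, -0.55514019]), 'moment': array([ 0.04174523,  0.04061623, -0.03251435]), 'gripper_force': 0.0, 'width': 0.08563649165725531}
```

View pics/scene0.png

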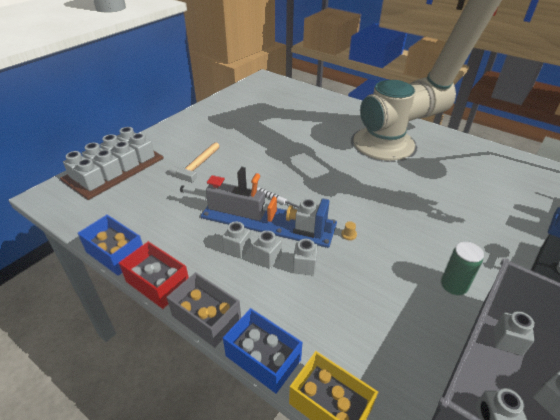

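View pics/top0.png

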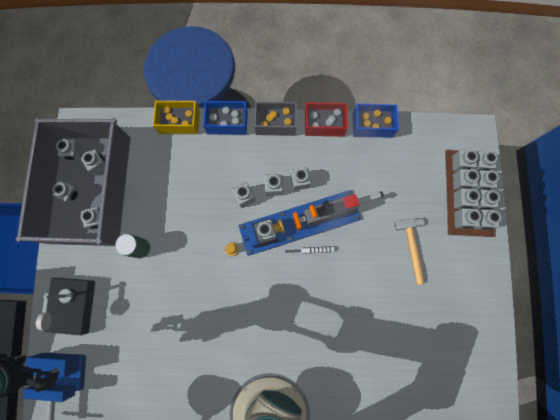

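The scene view shows the clamp at about (265,205), with the tab at (215,181) and the handle at (241,180). In the top view the bed runs from (240,240) to (360,200), with the tab at (351,201), so clamp x points to world +y and slightly −x.

Run:
```python
from h import *
d=grab('top'); P=pts(d); hsv=cv2.cvtColor(d['color'],cv2.COLOR_RGB2HSV)
H,S,V=[hsv[:,:,i].astype(int) for i in range(3)]
roi=np.zeros(H.shape,bool); roi[180:265,230:400]=1
# red tab
m=roi&((H<4)|(H>174))&(S>150)&(V>80)&(P[:,:,2]>.09)
t=P[m]; print('red',m.sum(),t.mean(0).round(4),np.median(t,0).round(4))
b=roi&(H>100)&(H<130)&(S>120)&(P[:,:,2]<.03)&(P[:,:,2]>.002)
q=P[b][:,:2]; r=cv2.minAreaRect((q*1000).astype(np.float32)); print('bed',b.sum(),r, cv2.boxPoints(r).round(0).tolist(), np.median(P[b][:,2]))
k=roi&(P[:,:,2]>.155)&(P[:,:,2]<.2); print('handle top',k.sum(),P[k].mean(0).round(4))
# axis from the bed rect
bx=cv2.boxPoints(r)/1000; c=np.array(r[0])/1000
e=[bx[1]-bx[0],bx[2]-bx[1]]; a=max(e,key=np.linalg.norm); a/=np.linalg.norm(a); a=a if a[1]>0 else -a
n=np.array([-a[1],a[0]]); o=c-a*.055
print('axis',a,np.degrees(np.arctan2(a[1],a[0])),'origin',o)
for nm,p in(('tab',t.mean(0)),('handle',P[k].mean(0))): print(nm,'in clamp',np.round([(p[:2]-o)@a,(p[:2]-o)@n,p[2]],4))
```

```text
red 135 [ 0.6116 -0.2231  0.1091] [ 0.612  -0.2235  0.109 ]
bed 1581 ((564.3695068359375, -80.76715087890625), (98.30574035644531, 367.197998046875), 18.713851928710938) [[459.0, 77.0], [577.0, -270.0], [670.0, -239.0], [552.0, 109.0]] 0.010953719482639679
handle top 57 [ 0.587  -0.1489  0.1597]
axis [-0.32084176  0.9471328 ] 108.71384 origin [ 0.5820158  -0.13285946]
tab in clamp [-0.095   0.0009  0.1091]
handle in clamp [-0.0168  0.0004  0.1597]
```

send_rows(xyz=[[0.024,-0.04,0.003],[0.024,-0.04,0.003],[0.024,-0.04,0.003],[0.024,-0.04,0.003],[0.024,-0.04,0.003],[0.024,-0.04,0.003],[0.024,-0.04,0.003],[0.024,-0.04,0.003],[0.024,-0.04,0.003],[0.024,-0.04,0.003],[0.024,-0.04,0.003],[0.024,-0.04,0.003]], delta_rot=[[0,0,2],[0,0,2],[0,0,2],[0,0,2],[0,0,2],[0,0,2],[0,0,2],[0,0,2],[0,0,2],[0,0,2],[0,0,2],[0,0,2]], gripper=0.0854, force=40)

```text
clock: 1.35
position: [0.4523, 0.0694, 0.2421]
ee_rot: [0.0, -0.066, 0.998, 0.0]
contact_force: [0.3, 1.1, -0.5]
width: 0.0852
gripper_force: 0.0
```

send_rows(xyz=[[0.022,-0.0345,0],[0.022,-0.0345,0],[0.022,-0.0345,0],[0.022,-0.0345,0],[0.022,-0.0345,0],[0.022,-0.0345,0],[0,0,0],[0,0,0]], delta_rot=[[0,0,2],[0,0,2],[0,0,2],[0,0,2],[0,0,2],[0,0,1.2],[0,0,0],[0,0,0]])

```text
clock: 2.15
position: [0.5835, -0.1362, 0.241]
ee_rot: [-0.001, -0.161, 0.987, 0.001]
contact_force: [-0.3, 1.1, -0.7]
width: 0.0853
gripper_force: 0.0
```

Run:
```python
from h import *
s=readout.get_state(); o=np.array([.582,-.1329]);a=np.array([-.3208,.9471]);n=np.array([-a[1],a[0]])
p=s['position'];q=s['ee_rot']
from scipy.spatial.transform import Rotation as R
M=R.from_quat(np.r_[q[1:],q[0]]).as_matrix(); print(p.round(4),'yaw',np.degrees(np.arctan2(M[1,1],M[0,1])),M[:,2].round(4),s['qpos'].round(2))
print('clamp',(p[:2]-o)@a,(p[:2]-o)@n)
d=grab('scene'); c=d['color'][150:260,160:380]; cv2.imwrite('pics/s1.png',cv2.resize(c,None,fx=3.5,fy=3.5,interpolation=cv2.INTER_CUBIC)[:,:,::-1])
# jaw face: orange pixels z 22..74, x beyond 60
P=pts(d); hsv=cv2.cvtColor(d['color'],cv2.COLOR_RGB2HSV); H,S,V=[hsv[:,:,i].astype(int) for i in range(3)]
x=(P[...,:2]-o)@a; y=(P[...,:2]-o)@n
m=(H<14)&(S>170)&(abs(y)<.035)&(x>.045)&(x<.14)&(P[...,2]<.08)&(P[...,2]>.02)
print('jaw x',m.sum(),np.percentile(x[m],[2,25,50,75,98]).round(4))
```

```text
[ 0.5835 -0.1362  0.241 ] yaw 108.55728875117583 [-0.0021  0.0013 -1.    ] [-0.35  0.3   1.39  0.    1.46 -2.24]
clamp -0.0036529026236890518 -0.0003764921833078027
jaw x 106 [0.0645 0.0695 0.0714 0.072  0.073 ]
```

View pics/s1.png

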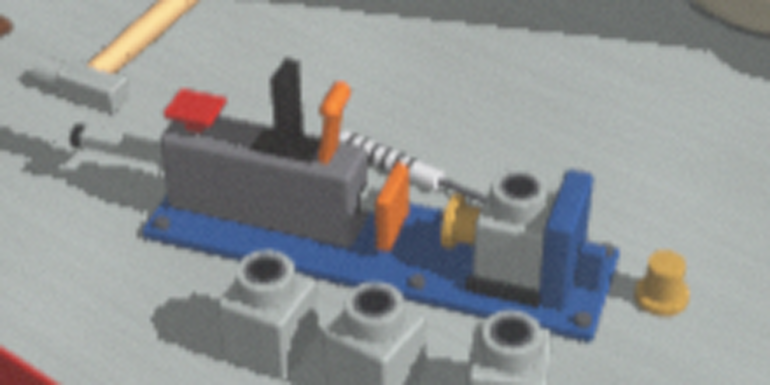

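The view shows the orange jaw at (392,207) nearly fully back (travel about 0), with the plug flange at (458,220) well clear of it. The space round the handle and trigger is free, so I'll descend.

send_rows(xyz=[[0.001,-0.003,-0.02],[0,0,-0.04],[0,0,-0.035],[0,0,-0.016],[0,0,-0.008],[0,0,0]], delta_rot=[[0,0,0],[0,0,0],[0,0,0],[0,0,0],[0,0,0],[0,0,0]])

```text
clock: 2.8
position: [0.5838, -0.1375, 0.1226]
ee_rot: [-0.001, -0.163, 0.987, 0.001]
contact_force: [-0.2, 0.7, 0.7]
width: 0.0852
gripper_force: 0.0
```

send_rows(xyz=[[0,0,0],[0,0,0],[0,0,0],[0,0,0],[0,0,0],[0,0,0],[0,0,0],[0,0,0]], delta_rot=[[0,0,0],[0,0,0],[0,0,0],[0,0,0],[0,0,0],[0,0,0],[0,0,0],[0,0,0]], gripper=0.033, force=40)

```text
clock: 3.6
position: [0.5859, -0.1402, 0.1239]
ee_rot: [0.001, -0.162, 0.987, -0.001]
contact_force: [1.2, -5.5, 4.6]
width: 0.033
gripper_force: 2.7
```

```bash
cat >> h.py <<'E'
o=np.array([.582,-.1329]);a=np.array([-.3208,.9471]);nn=np.array([-a[1],a[0]])
def look(save=None):
    d=grab('scene'); P=pts(d); hsv=cv2.cvtColor(d['color'],cv2.COLOR_RGB2HSV); H,S,V=[hsv[:,:,i].astype(int) for i in range(3)]
    x=(P[...,:2]-o)@a; y=(P[...,:2]-o)@nn
    m=(H<14)&(S>170)&(abs(y)<.035)&(x>.045)&(x<.14)&(P[...,2]<.08)&(P[...,2]>.02)
    print('jaw x',m.sum(),np.percentile(x[m],[25,50,75]).round(4))
    m=(H>14)&(H<28)&(S>130)&(abs(y)<.03)&(x>.09)&(x<.15)&(P[...,2]<.08)&(P[...,2]>.02)
    if m.any(): print('brass x',m.sum(),np.percentile(x[m],[5,25,50,75,95]).round(4))
    m=(H<14)&(S>170)&(abs(y)<.035)&(x>-.02)&(x<.05)&(P[...,2]>.125)
    if m.any(): print('roll x',m.sum(),np.percentile(x[m],[5,50,95]).round(4))
    s=readout.get_state(); p=s['position']; print('tcp clamp',((p[:2]-o)@a).round(4),((p[:2]-o)@nn).round(4),p[2].round(4),'w',s['width'])
    if save: cv2.imwrite('pics/'+save,cv2.resize(d['color'][130:260,160:380],None,fx=3.5,fy=3.5,interpolation=cv2.INTER_CUBIC)[:,:,::-1])
E
python3 -c "
from h import *
look('s2.png')"
```

```text
jaw x 107 [0.0693 0.0715 0.072 ]
brass x 27 [0.1144 0.1155 0.1178 0.1189 0.1205]
roll x 45 [0.021  0.025  0.0294]
tcp clamp -0.0082 -0.0014 0.1239 w 0.03280831296141613
```

View pics/s2.png

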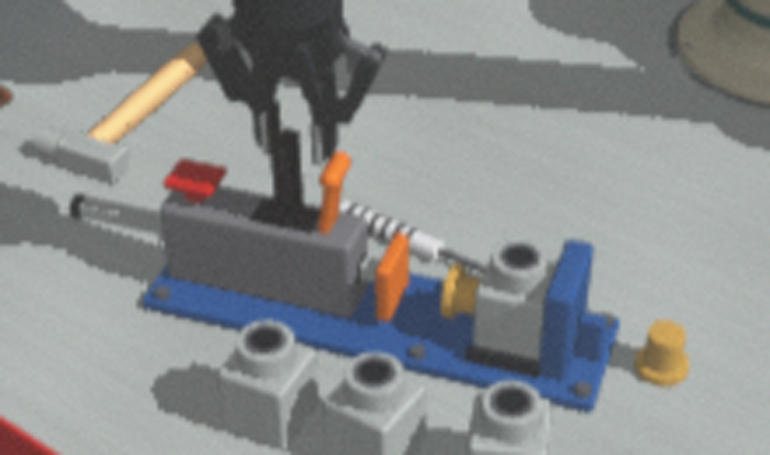

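```bash
python3 -c "
from h import *
d=grab('scene'); p=readout.get_state()['position']
c=lambda x,y,z:[*(o+x*a+y*nn),z]
q=proj(d,[p,c(-.017,0,.162),c(.022,0,.149),c(.022,.019,.149),c(-.095,0,.11)]); print(((q-[160,130])*3.5).round(0).tolist())
P=pts(d); 
x=(P[...,:2]-o)@a; y=(P[...,:2]-o)@nn
for (u,v) in [(262,145),(262,125),(318,140),(322,158),(340,165),(288,150)]:
    i,j=int(130+v/3.5),int(160+u/3.5); print(u,v,x[i,j].round(3),y[i,j].round(3),P[i,j,2].round(3))
print(manip.hold_point_z, readout.get_state()['qpos'])
"
```

```text
[[296.0, 180.0], [283.0, 136.0], [333.0, 160.0], [342.0, 146.0], [193.0, 172.0]]
262 145 -0.033 -0.008 0.157
262 125 -0.03 -0.013 0.18
318 140 0.014 -0.014 0.175
322 158 0.016 -0.006 0.154
340 165 0.028 -0.003 0.149
288 150 -0.012 -0.005 0.157
0.0187 [-3.49428382e-01  3.69446533e-01  1.57587471e+00 -1.66487346e-03
  1.19280540e+00 -2.24521424e+00]
```

```bash
python3 -c "
from h import *
d=grab('scene'); P=pts(d); x=(P[...,:2]-o)@a; y=(P[...,:2]-o)@nn
for u in (255,262,268,315,322,329):
  print(u,[(v,*(1000*np.array([x[i,j],y[i,j],P[i,j,2]])).round(0).astype(int).tolist()) for v in range(100,215,10) for i,j in [(130+v//7*2,160+int(u/3.5))]])
im=d['color'][155:200,215:275]; cv2.imwrite('pics/s3.png',cv2.resize(im,None,fx=12,fy=12,interpolation=cv2.INTER_CUBIC)[:,:,::-1])
"
```

```text
255 [(100, -34, -13, 200), (110, -32, -17, 197), (120, -39, -5, 176), (130, -142, 209, 0), (140, -134, 189, 0), (150, -129, 178, 1), (160, -124, 167, 2), (170, -116, 148, 2), (180, -114, 143, -2), (190, -102, 115, 5), (200, -51, 9, 90), (210, -45, -7, 90)]
262 [(100, -27, -14, 203), (110, -28, -14, 196), (120, -29, -13, 183), (130, -29, -14, 178), (140, -34, -7, 159), (150, -122, 178, 3), (160, -119, 171, 0), (170, -109, 148, 3), (180, -106, 140, 2), (190, -100, 125, -1), (200, -47, 12, 89), (210, -38, -8, 93)]
268 [(100, -26, -5, 197), (110, -25, -10, 194), (120, -25, -10, 182), (130, -24, -14, 179), (140, -25, -13, 166), (150, -25, -14, 160), (160, -112, 172, 1), (170, -103, 149, 4), (180, -99, 141, 3), (190, -93, 125, 0), (200, -41, 13, 90), (210, -35, -1, 88)]
315 [(100, 16, -15, 213), (110, 16, -16, 207), (120, 15, -14, 194), (130, 13, -10, 185), (140, 14, -15, 176), (150, 14, -14, 169), (160, 12, -10, 159), (170, -63, 169, -1), (180, -59, 157, 0), (190, -50, 135, 4), (200, -47, 127, 2), (210, 2, 7, 91)]
322 [(100, 20, -12, 212), (110, 21, -15, 208), (120, 20, -14, 195), (130, 17, -8, 184), (140, 17, -8, 172), (150, 17, -10, 167), (160, 17, -8, 159), (170, 16, -9, 147), (180, 20, -18, 147), (190, 17, -12, 129), (200, 17, -14, 124), (210, 16, -13, 110)]
329 [(100, 20, 2, 203), (110, 23, -6, 202), (120, 23, -7, 191), (130, 23, -8, 185), (140, 22, -8, 173), (150, 22, -8, 167), (160, 22, -9, 161), (170, 22, -9, 148), (180, 25, -17, 148), (190, 23, -13, 132), (200, 21, -11, 123), (210, 21, -11, 110)]
```

View pics/s3.png

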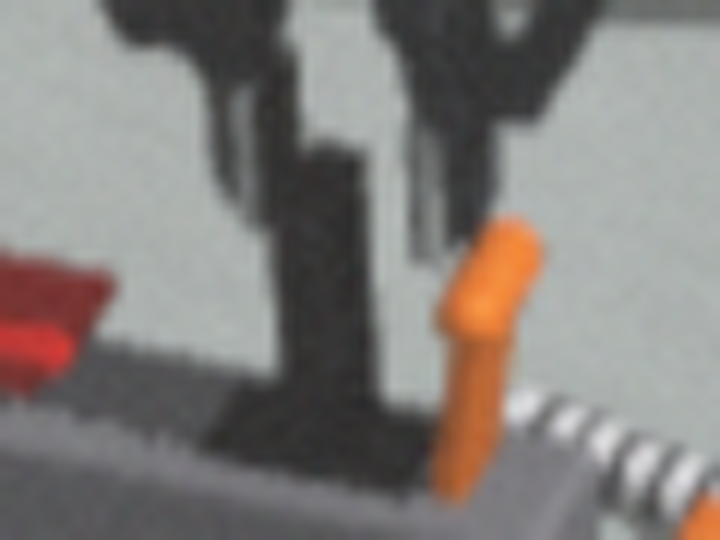

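The crop shows both fingertips ending at about z 0.155. The right tip rests on top of the orange roll at about (470,240) instead of in front of it, so the pads are about 25–30 mm higher than intended. I'll lift, open and check the tip height.

send_rows(xyz=[[0,0,0.02],[0,0,0],[0,0,0],[0,0,0],[0,0,0],[0,0,0]], delta_rot=[[0,0,0],[0,0,0],[0,0,0],[0,0,0],[0,0,0],[0,0,0]], gripper=0.0854)

```text
clock: 4.35
position: [0.5843, -0.1385, 0.1423]
ee_rot: [-0.001, -0.162, 0.987, 0.0]
contact_force: [-0.1, 0.2, 0.2]
width: 0.0853
gripper_force: 0.0
```

Run:
```python
from h import *
p=readout.get_state()['position']; print(p)
d=grab('scene'); P=pts(d); V=d['color'].max(2); S=np.ptp(d['color'],axis=2)
x=(P[...,:2]-o)@a; y=(P[...,:2]-o)@nn
for lo,hi in((-.07,-.03),(.028,.07)):
    m=(x>lo)&(x<hi)&(abs(y)<.03)&(P[...,2]>.115)&(V<120)
    print(m.sum(),'z low',np.percentile(P[...,2][m],[0,1,3,10]).round(3),'x',np.percentile(x[m],[5,50,95]).round(3))
    z=P[...,2]
    for b in np.arange(.12,.22,.01):
        k=m&(z>b)&(z<b+.01); print(round(b,2),k.sum(),(np.percentile(x[k],[0,100]).round(3),np.percentile(y[k],[0,100]).round(3)) if k.any() else '')
cv2.imwrite('pics/s4.png',cv2.resize(d['color'][110:210,190:300],None,fx=6,fy=6,interpolation=cv2.INTER_CUBIC)[:,:,::-1])
```

```text
[ 0.5843338  -0.13847391  0.14228156]
764 z low [0.182 0.187 0.194 0.215] x [-0.068 -0.049 -0.031]
0.12 0 
0.13 0 
0.14 0 
0.15 0 
0.16 0 
0.17 0 
0.18 15 (array([-0.058, -0.047]), array([-0.013,  0.007]))
0.19 26 (array([-0.061, -0.047]), array([-0.014,  0.01 ]))
0.2 27 (array([-0.06 , -0.047]), array([-0.013,  0.012]))
0.21 27 (array([-0.062, -0.047]), array([-0.014,  0.011]))
869 z low [0.188 0.194 0.2   0.228] x [0.029 0.051 0.067]
0.12 0 
0.13 0 
0.14 0 
0.15 0 
0.16 0 
0.17 0 
0.18 3 (array([0.038, 0.049]), array([-0.012,  0.002]))
0.19 23 (array([0.037, 0.052]), array([-0.014,  0.006]))
0.2 23 (array([0.037, 0.052]), array([-0.013,  0.004]))
0.21 22 (array([0.038, 0.051]), array([-0.013,  0.003]))
```

View pics/s4.png

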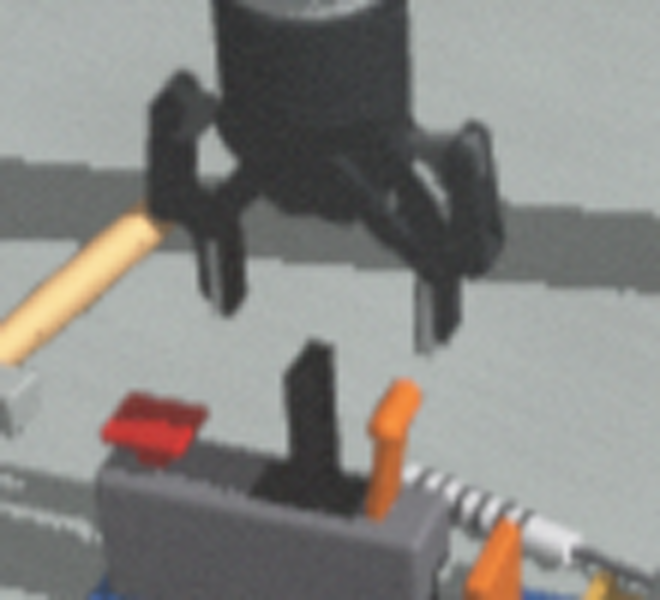

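The picture shows the open tips at (225,310) and (430,350), level at about z 0.183 with the TCP read as 0.142. The tips therefore stand about 40 mm behind the reported TCP when open and about 29 mm at 33 mm opening, and their centre is good at clamp x −5. I'll go down 54 mm.

send_rows(xyz=[[0,0,-0.02],[0,0,-0.02],[0,0,-0.01],[0,0,-0.004],[0,0,0]], delta_rot=[[0,0,0],[0,0,0],[0,0,0],[0,0,0],[0,0,0]])

```text
clock: 4.9
position: [0.5847, -0.1387, 0.0887]
ee_rot: [-0.0, -0.162, 0.987, 0.0]
contact_force: [0.3, 0.3, 0.3]
width: 0.0852
gripper_force: 0.0
```

send_rows(xyz=[[0,0,0],[0,0,0],[0,0,0],[0,0,0],[0,0,0],[0,0,0],[0,0,0],[0,0,0]], delta_rot=[[0,0,0],[0,0,0],[0,0,0],[0,0,0],[0,0,0],[0,0,0],[0,0,0],[0,0,0]], gripper=0.033, force=40)

```text
clock: 5.7
position: [0.5853, -0.1393, 0.0925]
ee_rot: [0.001, -0.162, 0.987, -0.001]
contact_force: [-4.1, -0.1, 12.4]
width: 0.0349
gripper_force: 44.6
```

```bash
python3 -c "
from h import *
look('s5.png')"
```

```text
jaw x 110 [0.0817 0.0849 0.0858]
brass x 30 [0.1145 0.1157 0.1176 0.1194 0.1247]
roll x 19 [0.0034 0.0072 0.0111]
tcp clamp -0.0071 -0.0011 0.0925 w 0.0349999655906635
```

View pics/s5.png

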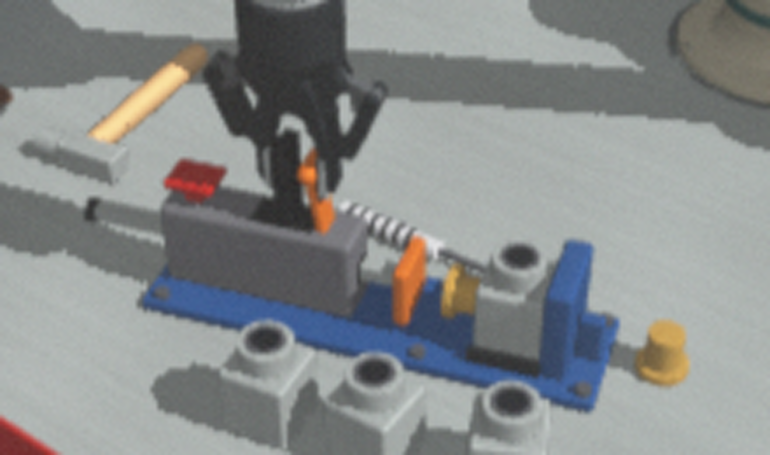

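The view shows the trigger squeezed against the handle at about (310,185), pads over the roll. The jaw at (408,280) has advanced one click. Repeating.

send_rows(xyz=[[0,0,0],[0,0,0],[0,0,0],[0,0,0],[0,0,0],[0,0,0],[0,0,0],[0,0,0],[0,0,0],[0,0,0]], delta_rot=[[0,0,0],[0,0,0],[0,0,0],[0,0,0],[0,0,0],[0,0,0],[0,0,0],[0,0,0],[0,0,0],[0,0,0]], gripper=0.0854)

```text
clock: 6.75
position: [0.5848, -0.1388, 0.089]
ee_rot: [0.0, -0.162, 0.987, 0.0]
contact_force: [-0.3, 1.2, 0.2]
width: 0.0853
gripper_force: 0.0
```

send_rows(xyz=[[0,0,0],[0,0,0],[0,0,0],[0,0,0],[0,0,0],[0,0,0],[0,0,0],[0,0,0]], delta_rot=[[0,0,0],[0,0,0],[0,0,0],[0,0,0],[0,0,0],[0,0,0],[0,0,0],[0,0,0]], gripper=0.033)

```text
clock: 7.55
position: [0.5847, -0.1395, 0.0915]
ee_rot: [0.0, -0.162, 0.987, -0.001]
contact_force: [-4.0, -2.3, 11.6]
width: 0.0349
gripper_force: 44.4
```

send_rows(xyz=[[0,0,0],[0,0,0],[0,0,0],[0,0,0],[0,0,0],[0,0,0],[0,0,0],[0,0,0],[0,0,0],[0,0,0]], delta_rot=[[0,0,0],[0,0,0],[0,0,0],[0,0,0],[0,0,0],[0,0,0],[0,0,0],[0,0,0],[0,0,0],[0,0,0]], gripper=0.0854)

```text
clock: 8.55
position: [0.5848, -0.1388, 0.0891]
ee_rot: [0.0, -0.162, 0.987, 0.0]
contact_force: [-0.1, 1.4, 0.1]
width: 0.085
gripper_force: 0.0
```

```bash
python3 -c "
from h import *
look()"
```

```text
jaw x 87 [0.0915 0.0943 0.0953]
brass x 30 [0.1141 0.1155 0.118  0.1192 0.1214]
roll x 22 [0.0214 0.0253 0.0291]
tcp clamp -0.0065 -0.0007 0.089 w 0.08525819647829906
```

Two clicks are in (about 24 mm). Next I'll do squeezes 3 and 4.

send_rows(xyz=[[0,0,0],[0,0,0],[0,0,0],[0,0,0],[0,0,0],[0,0,0],[0,0,0],[0,0,0]], delta_rot=[[0,0,0],[0,0,0],[0,0,0],[0,0,0],[0,0,0],[0,0,0],[0,0,0],[0,0,0]], gripper=0.033)

```text
clock: 9.4
position: [0.5847, -0.1394, 0.0916]
ee_rot: [0.0, -0.162, 0.987, -0.001]
contact_force: [-2.7, -0.5, 11.9]
width: 0.035
gripper_force: 44.4
```

send_rows(xyz=[[0,0,0],[0,0,0],[0,0,0],[0,0,0],[0,0,0],[0,0,0],[0,0,0],[0,0,0],[0,0,0],[0,0,0]], delta_rot=[[0,0,0],[0,0,0],[0,0,0],[0,0,0],[0,0,0],[0,0,0],[0,0,0],[0,0,0],[0,0,0],[0,0,0]], gripper=0.0854)

```text
clock: 10.4
position: [0.5848, -0.1388, 0.089]
ee_rot: [0.0, -0.162, 0.987, 0.0]
contact_force: [0.3, 0.7, -1.0]
width: 0.0857
gripper_force: 0.0
```

send_rows(xyz=[[0,0,0],[0,0,0],[0,0,0],[0,0,0],[0,0,0],[0,0,0],[0,0,0],[0,0,0],[0,0,0],[0,0,0]], delta_rot=[[0,0,0],[0,0,0],[0,0,0],[0,0,0],[0,0,0],[0,0,0],[0,0,0],[0,0,0],[0,0,0],[0,0,0]], gripper=0.033)

```text
clock: 11.4
position: [0.5847, -0.1394, 0.0916]
ee_rot: [0.0, -0.162, 0.987, -0.001]
contact_force: [-3.8, -1.4, 11.9]
width: 0.0351
gripper_force: 43.0
```

send_rows(xyz=[[0,0,0],[0,0,0],[0,0,0],[0,0,0],[0,0,0],[0,0,0],[0,0,0],[0,0,0],[0,0,0],[0,0,0]], delta_rot=[[0,0,0],[0,0,0],[0,0,0],[0,0,0],[0,0,0],[0,0,0],[0,0,0],[0,0,0],[0,0,0],[0,0,0]], gripper=0.0854)

```text
clock: 12.4
position: [0.5848, -0.1388, 0.0891]
ee_rot: [0.0, -0.162, 0.987, 0.0]
contact_force: [0.2, -0.2, 0.1]
width: 0.0852
gripper_force: 0.0
```

```bash
python3 -c "
from h import *
look()"
```

```text
jaw x 64 [0.1145 0.1172 0.1184]
brass x 9 [0.1221 0.1232 0.1237 0.1255 0.1279]
roll x 24 [0.0218 0.0248 0.0284]
tcp clamp -0.0065 -0.0008 0.0891 w 0.0853341736966235
```

send_rows(xyz=[[0,0,0],[0,0,0],[0,0,0],[0,0,0],[0,0,0],[0,0,0],[0,0,0],[0,0,0],[0,0,0],[0,0,0],[0,0,0],[0,0,0]], delta_rot=[[0,0,0],[0,0,0],[0,0,0],[0,0,0],[0,0,0],[0,0,0],[0,0,0],[0,0,0],[0,0,0],[0,0,0],[0,0,0],[0,0,0]], gripper=0.033)

```text
clock: 13.65
position: [0.5847, -0.1394, 0.0916]
ee_rot: [0.0, -0.162, 0.987, -0.001]
contact_force: [-3.9, -1.2, 12.0]
width: 0.035
gripper_force: 39.0
```

```bash
python3 -c "
from h import *
look('s6.png')"
```

```text
jaw x 30 [0.1246 0.1257 0.1282]
brass x 6 [0.1318 0.1323 0.1327 0.1332 0.1338]
roll x 20 [0.0026 0.0079 0.0103]
tcp clamp -0.007 -0.0005 0.0915 w 0.03517186237657125
```

View pics/s6.png

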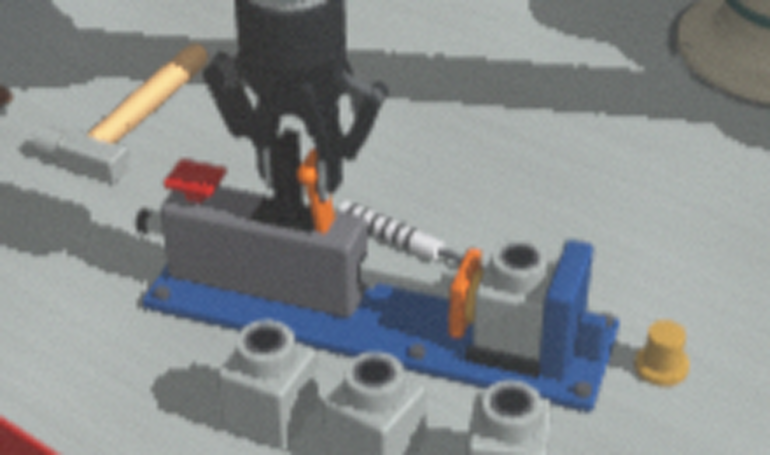

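The view shows the jaw at (465,293) holding the flange close to the fitting at (478,300). A sixth squeeze with gentler force should stall early if the plug is home.

send_rows(xyz=[[0,0,0],[0,0,0],[0,0,0],[0,0,0],[0,0,0],[0,0,0],[0,0,0],[0,0,0],[0,0,0],[0,0,0]], delta_rot=[[0,0,0],[0,0,0],[0,0,0],[0,0,0],[0,0,0],[0,0,0],[0,0,0],[0,0,0],[0,0,0],[0,0,0]], gripper=0.0854)

```text
clock: 14.7
position: [0.5848, -0.1388, 0.089]
ee_rot: [0.0, -0.162, 0.987, 0.0]
contact_force: [-0.5, -0.3, -0.1]
width: 0.0852
gripper_force: 0.0
```

send_rows(xyz=[[0,0,0],[0,0,0],[0,0,0],[0,0,0],[0,0,0],[0,0,0],[0,0,0],[0,0,0],[0,0,0],[0,0,0]], delta_rot=[[0,0,0],[0,0,0],[0,0,0],[0,0,0],[0,0,0],[0,0,0],[0,0,0],[0,0,0],[0,0,0],[0,0,0]], gripper=0.033, force=30)

```text
clock: 15.7
position: [0.5845, -0.1389, 0.0915]
ee_rot: [0.0, -0.162, 0.987, -0.0]
contact_force: [-4.9, -0.1, 13.0]
width: 0.0365
gripper_force: 28.5
```

```bash
python3 -c "
from h import *
look()"
```

```text
jaw x 34 [0.1245 0.1268 0.1291]
brass x 4 [0.132  0.1322 0.1323 0.1325 0.1327]
roll x 23 [0.0029 0.0084 0.0119]
tcp clamp -0.0064 -0.0005 0.0915 w 0.036137570974280976
```

send_rows(xyz=[[0,0,0],[0,0,0],[0,0,0],[0,0,0],[0,0,0],[0,0,0],[0,0,0],[0,0,0],[0,0,0],[0,0,0]], delta_rot=[[0,0,0],[0,0,0],[0,0,0],[0,0,0],[0,0,0],[0,0,0],[0,0,0],[0,0,0],[0,0,0],[0,0,0]], gripper=0.0854)

```text
clock: 16.75
position: [0.5848, -0.1388, 0.089]
ee_rot: [-0.0, -0.162, 0.987, 0.0]
contact_force: [0.0, -0.8, 0.2]
width: 0.0856
gripper_force: 0.0
```

```bash
python3 -c "
from h import *
look()
d=grab('scene'); cv2.imwrite('pics/s7.png',cv2.resize(d['color'][190:245,270:335],None,fx=10,fy=10,interpolation=cv2.INTER_CUBIC)[:,:,::-1])
"
```

```text
jaw x 64 [0.1143 0.1168 0.1185]
roll x 22 [0.021  0.0248 0.0287]
tcp clamp -0.0065 -0.0007 0.089 w 0.08526314620009212
```

View pics/s7.png

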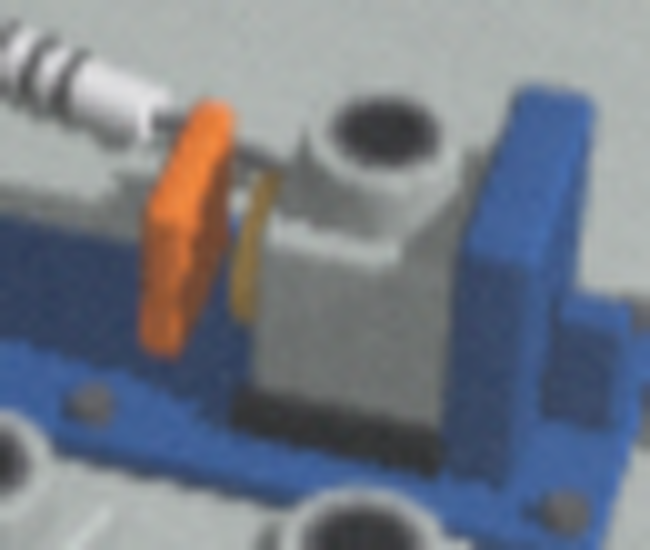

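The crop shows the flange at (258,245) flat against the fitting face with no shank visible, so the plug is home. The jaw at (190,230) has dropped back to its last click. Now the release tab: up, across and shut the fingers.

send_rows(xyz=[[0,0,0.03],[0,0,0.04],[0.007,-0.021,0],[0.007,-0.021,0],[0.007,-0.021,0],[0.0065,-0.021,0],[0,0,0]], delta_rot=[[0,0,0],[0,0,0],[0,0,0],[0,0,0],[0,0,0],[0,0,0],[0,0,0]])

```text
clock: 17.55
position: [0.6124, -0.2265, 0.1568]
ee_rot: [-0.001, -0.161, 0.987, -0.0]
contact_force: [-0.3, -0.8, -0.2]
width: 0.0856
gripper_force: 0.0
```

send_rows(xyz=[[0,0,0],[0,0,0],[0,0,0],[0,0,0],[0,0,0],[0,0,0],[0,0,0],[0,0,-0.02],[0,0,-0.02],[0,0,-0.01],[0,0,-0.005],[0,0,0]], delta_rot=[[0,0,0],[0,0,0],[0,0,0],[0,0,0],[0,0,0],[0,0,0],[0,0,0],[0,0,0],[0,0,0],[0,0,0],[0,0,0],[0,0,0]], gripper=0.0)

```text
clock: 18.75
position: [0.6121, -0.2227, 0.1036]
ee_rot: [-0.0, -0.162, 0.987, 0.0]
contact_force: [0.5, -0.2, 0.5]
width: -0.0002
gripper_force: 0.0
```

Run:
```python
from h import *
look()
d=grab('scene'); P=pts(d); V=d['color'].max(2); x=(P[...,:2]-o)@a; y=(P[...,:2]-o)@nn
m=(x>-.13)&(x<-.06)&(abs(y)<.03)&(P[...,2]>.112)&(V<120); print('tip z',m.sum(),np.percentile(P[...,2][m],[0,1,3]))
z=P[...,2];k=m&(z<np.percentile(z[m],3)+.01); print('x',np.percentile(x[k],[0,50,100]),'y',np.percentile(y[k],[0,50,100]))
```

```text
jaw x 63 [0.114  0.117  0.1188]
roll x 44 [0.0212 0.0253 0.0292]
tcp clamp -0.0951 -0.0001 0.1043 w -0.00027401647061037107
tip z 1163 [0.13372735 0.13991806 0.14881797]
x [-0.10790661 -0.09162737 -0.07986508] y [-0.01331138 -0.00837922  0.00461518]
```

send_rows(xyz=[[0,0,-0.01],[0,0,-0.008],[0,0,-0.004],[0,0,-0.003],[0,0,-0.003],[0,0,0]], delta_rot=[[0,0,0],[0,0,0],[0,0,0],[0,0,0],[0,0,0],[0,0,0]])

```text
clock: 19.45
position: [0.6124, -0.2229, 0.0765]
ee_rot: [0.0, -0.162, 0.987, -0.0]
contact_force: [-0.9, 0.0, 6.5]
width: -0.0
gripper_force: 3.0
```

send_rows(xyz=[[0,0,-0.003],[0,0,-0.001],[0,0,0],[0,0,0],[0,0,0],[0,0,0],[0,0,0],[0,0,0],[0,0,0],[0,0,0],[0,0,0],[0,0,0]], delta_rot=[[0,0,0],[0,0,0],[0,0,0],[0,0,0],[0,0,0],[0,0,0],[0,0,0],[0,0,0],[0,0,0],[0,0,0],[0,0,0],[0,0,0]])

```text
clock: 20.65
position: [0.6133, -0.2233, 0.0754]
ee_rot: [0.002, -0.162, 0.987, -0.001]
contact_force: [-4.1, 0.2, 16.1]
width: 0.0001
gripper_force: 7.7
```

```bash
python3 -c "
from h import *
look()"
```

```text
jaw x 109 [0.0694 0.0715 0.0721]
roll x 43 [0.0209 0.0249 0.0293]
tcp clamp -0.0957 -0.0006 0.0754 w -0.0002089582828148354
```

The jaw is fully back at its start reading (0.0715). I'll lift off.

send_rows(xyz=[[0,0,0.015],[0,0,0.04],[0,0,0.04],[0,0,0.03],[0,0,0],[0,0,0],[0,0,0]], delta_rot=[[0,0,0],[0,0,0],[0,0,0],[0,0,0],[0,0,0],[0,0,0],[0,0,0]])

```text
clock: 21.4
position: [0.6113, -0.2223, 0.1953]
ee_rot: [-0.001, -0.162, 0.987, 0.001]
contact_force: [0.0, -0.2, 0.7]
width: 0.0001
gripper_force: 0.0
```

```bash
python3 -c "
from h import *
look('s8.png')"
```

```text
jaw x 106 [0.0697 0.0714 0.072 ]
roll x 45 [0.0208 0.0253 0.03  ]
tcp clamp -0.094 0.001 0.195 w -0.00028603734254115424
```

View pics/s8.png

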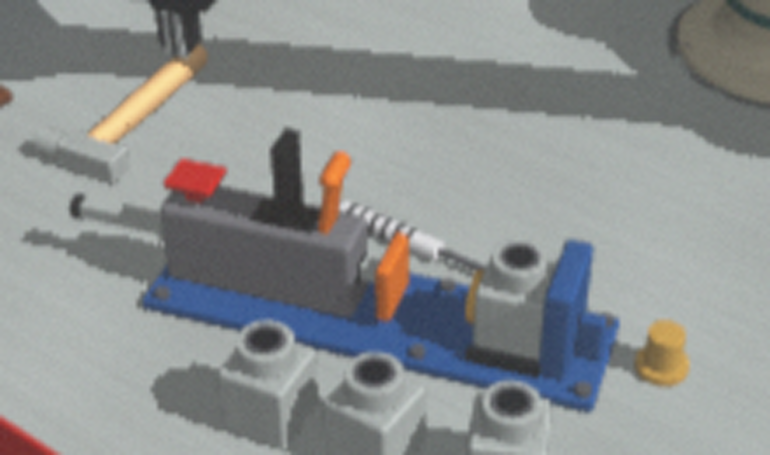

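The picture shows the jaw back at (392,277), the plug home at (473,297), the tab up at (195,178), the gripper clear and the other things in place.

```bash
python3 -c "
from rig import order
print(order.sign_off())"
```

```text
the job is handed in; nothing more can be done
None
```

The plug is fully home, the release tab sent the jaw all the way back, and the job was handed in at about 21 s with the gripper clear; before the good squeezes, one misplaced close only rested a fingertip lightly (about 5 N) on the trigger roll.

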